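# Start the planishing machine from its bench console

## Task

Start the planishing machine from the grey console on the bench: first press down the raised far end of the large rocker so that it tips fully over and stays, then press the small round button fully down and let it come back up, and last press the long bar fully down and finish while still holding it down with the fingers. Do not press the mushroom-headed stop knob, and leave the tools and bits lying about where they are; nothing is to be picked up.

Things in the scene. Friction and masses are not known exactly. Their poses are not given: they have to be found in the camera images.
- console: grey sheet-metal console fixed on the bench, 220 mm deep (x from -100 to +120 mm) by 440 mm wide (y), 50 mm high, low lip at the back edge. Origin: on the bench, z up, +x away from the robot, +y along the row of controls to the left. Its place and yaw (up to 0.25 rad) differ each time. Small loose things up to 26 mm tall lie on it in front of and behind the controls
- rocker_box: aluminium plate (84 x 98 x 12 mm, long side across the console) that carries the rocker. Origin: centre of the plate's underside, lying on the console top; z up, x and y as the console's. The four plates sit in a row along the console's y, 105 mm apart (each up to 4 mm nearer or farther), in an order that differs each time; fixed
- rocker (a joint): tip angle of the rocker in rad: 0 to 0.05 at the start (near half level, far half sloping up), 0.40 when fully tipped over (far half level). A friction hinge: about 2 to 3 N on the far end turns it, and it stays where it is left; no spring
- rocker_far (a point): point on the top face of the rocker's far half (+x side, the raised one), 22 mm out from the hinge line, to press down on; it moves with the rocker: it starts 14.5 mm above the plate's top and ends 6 mm above it. The rocker is black, 64 mm long (x), 34 mm wide (y), two flat 32 mm halves meeting in a shallow V; the hinge lies at the meeting line, over the plate's centre, 6 mm above the plate's top
- reset_box: aluminium plate (84 x 98 x 12 mm, long side across the console) that carries the small round button. Origin: centre of the plate's underside, lying on the console top; z up, x and y as the console's. The four plates sit in a row along the console's y, 105 mm apart (each up to 4 mm nearer or farther), in an order that differs each time; fixed
- reset (a joint): how far the small round button is pressed, m: 0 up, 0.006 fully down; its spring pushes back with 1.5 N at the top and 5 N fully down
- reset_top (a point): centre of the top of the small round button: black, 25 mm across, flat, 18 mm above its plate when up, in a dark round collar 38 mm across and 8 mm high; it moves with the button
- run_box: aluminium plate (84 x 98 x 12 mm, long side across the console) that carries the long bar. Origin: centre of the plate's underside, lying on the console top; z up, x and y as the console's. The four plates sit in a row along the console's y, 105 mm apart (each up to 4 mm nearer or farther), in an order that differs each time; fixed
- run (a joint): how far the long bar is pressed, m: 0 up, 0.008 fully down; its spring pushes back with 1.8 N at the top and 6 N fully down
- run_top (a point): centre of the top of the long bar: black, 30 mm (x) by 80 mm (y), flat, 22 mm above its plate when up, in a dark collar 42 x 90 mm and 8 mm high; it moves straight down with the bar
- stop_box: aluminium plate (84 x 98 x 12 mm, long side across the console) that carries the mushroom stop knob. Origin: centre of the plate's underside, lying on the console top; z up, x and y as the console's. The four plates sit in a row along the console's y, 105 mm apart (each up to 4 mm nearer or farther), in an order that differs each time; fixed
- stop (a joint): how far the mushroom stop knob is pressed, m: 0 up, 0.005 fully down; not to be pressed
- stop_top (a point): centre of the top of the mushroom stop knob: black, 42 mm across the head, 35 mm above its plate
- tin: small steel tin, 34 mm across, 26 mm tall, on the console's back ledge; loose, to be left alone. Origin: underside
- block: small steel block, 34 x 34 x 24 mm, on the console's back ledge; loose, to be left alone. Origin: underside
- chuck: small brass knob-shaped die, 26 mm across, 22 mm tall, on the console's front ledge; loose, to be left alone. Origin: underside
- hammer: hammer, 260 mm long, lying on the bench left of the console; loose, to be left alone. Origin: underside
- bowl: copper bowl, 124 mm across, 60 mm tall, on the bench right of the console; loose, to be left alone. Origin: underside
- jar: amber jar, 56 mm across, 75 mm tall, on the bench behind the console; loose, to be left alone. Origin: underside
- mallet: wooden mallet lying on the bench behind the console, head 52 mm across, 85 mm long; loose, to be left alone. Origin: underside

How it is judged (in metres and radians):
On the way, in this order (a step that is already met when the one before it is completed fails the run):
1. the rocker is tipped fully over, with the button and bar up (value of joint rocker above 0.32 rad and value of joint each of reset, run below 0.002 m), for 0.2 s.
2. the small round button is pressed fully down (value of joint reset above 0.0045 m), for 0.05 s.
3. the small round button is back up (value of joint reset below 0.002 m), for 0.05 s.
4. the long bar is pressed down and held with the fingers (value of joint rocker above 0.32 rad and value of joint each of reset, stop below 0.002 m and value of joint run above 0.0055 m and contact force between the fingers and run_box above 1 N), for 0.3 s.
At the end, for the whole second after the job is handed in: the rocker is tipped over to at least 0.32 of its 0.40 rad, the small round button and the stop knob are up (within 2 mm), and the long bar is at least 5.5 of its 8 mm down with the fingers pressing on it (over 1 N) (all of step 4); the arm keeps its last pose, push and grip.
It fails at once if the stop knob is pressed (more than 3 mm) (value of joint stop above 0.003 m).
It fails at once if the button or the bar is pressed before the rocker is over (value of joint rocker below 0.28 rad and value of joint any of reset, run above 0.003 m).
It fails at once if the button and the bar are pressed together (value of joint each of reset, run above 0.003 m).
It fails at once if a loose thing is moved or lifted by more than 30 mm (distance of any of tin, block, chuck, hammer, bowl, jar, mallet from where it was at the start of the episode above 0.03 m).
It also fails if it takes over 38 s, if anything falls off the work surface, if the arm or the gripper's body presses on something with over 40 N, if the wrist force passes 120 N, or if a joint passes its speed limit or range.

## Robot

A 7-joint arm with a two-finger parallel gripper is mounted at the origin on the work surface. World frame = base frame: x ahead of the robot, y to its left, z up, the work surface at z = 0. Lengths are in mm, angles in rad, forces in N, time in s.
With the tool pointing down it reaches from about 400 to 875 mm from the base axis. Payload 4.4 kg.
Tool frame: the origin (TCP) lies on the centre line of the jaws, within the pads' length; the fingertips stand 14 mm ahead of it and the grasp point (between the pads) lies 5 mm behind it (tips_ahead is the distance from the TCP to the fingertips, in mm); z points along the fingers, y is the line along which they close (so a half turn about z gives the same grasp; the last joint's range is limited). The gripper opens to 85 mm and grips with 20 to 120 N. Pads are 22 mm wide; open, the fingers measure 114 mm over their backs; the gripper's body (76 mm by 85 mm) begins 54 mm behind the grasp point. The pads swing forward as they close: fully open they stand 13 mm farther back than shut.
Start: joints at [-0.066, 0.628, 0.038, 1.517, -0.027, 0.996, -0.02], TCP at [650.014, 0.027, 245.313] pointing down, gripper open.
Joint ranges: [-3.06, 3.06], [-0.37, 2.12], [-1.25, 1.32], [0.18, 2.47], [-1.1, 4.24], [0.23, 1.98], [-2.94, 2.94]. Speed limits (rad/s): [2.57, 2.57, 3.14, 3.14, 3.14, 3.14, 3.14].

## Interface

Orientations are given as [roll, pitch, yaw] about the fixed x, y, z axes, in that order (R = Rz(yaw) Ry(pitch) Rx(roll)).
In Python, from cell import * gives the robot as it stands.
- The arm moves only by the tool move_arm, never from a script. Its argument "rows" is text: rows parted by semicolons, each of 7 numbers parted by spaces: the shift along the tool's x, y, z scaled (see below), then the turn, a rotation vector about the tool's x, y, z scaled (see below), then the closure, from -1 (fully open) to 1 (shut). A call has 1 to 12 rows; each row is the pose to reach, as a shift and turn from the pose commanded when the call began, along the tool's axes at that moment; what a row does not reach only later rows make up. The controller multiplies each number of a shift by 0.3 m and each number of a turn by pi/2 rad. A row lasts 1/12 s, in which the tool goes at most 41.7 mm and 7.16 degrees, less where a joint would pass 70% of its speed; a pose out of reach is approached as far as the arm can. A call with a number of a shift or a turn outside -1 to 1 is refused whole. A call with a gripper value outside its range is refused whole. The fingers move at their own pace and stop on an object; the grip force is fixed at half the most. Time passes only in rows, so rows that repeat a pose let the fingers close. It gives the time, the measured TCP pose, the force, the opening and the grip force at its end, in the units of the state.
- read_state(): the state, without advancing time (a new reading comes with each control period).
- get_image(name): name is "scene" or "side" or "wrist"; returns a dict with "img" (400x640x3 uint8, red, green, blue), "vfov" (degrees; the focal length in pixels is half the picture's height over the tangent of half this angle, whatever the lens; pixels are square), "cx", "cy" (the principal point, pixels), "extrinsics" (4x4, takes a point from camera to world coordinates); the wrist camera has in their place "T_tool_cam" (4x4, takes a point from camera to tool coordinates, whose origin is the TCP and whose axes are the flange's). Camera axes: x right, y up, looking along -z (the intrinsics and any distortion apply to the point x, -y, -z); pixel columns grow to the right and rows downward; lengths in mm; the calibration is good to about 2 mm. A picture is of the moment at which its call begins: read the wrist's pose just before it. There is no depth.
- finish_job(): hands the job in; it is judged then, once.
The state is a dict: "clock": time; "qpos": joint angles; "qd": joint speeds; "tau": joint torques, N m; "eef_pos": TCP position; "tool_rot": TCP orientation; "force": force on the tool from outside, world axes, zero at the start; "torque": the same for the moment, N m; "width": finger opening in mm; "gripper_force": force on a finger pad.
Only numpy, scipy, OpenCV 4.12 (cv2) and the standard library are available. Lean on these libraries where they do the work, as an engineer would, in place of code of your own. Each camera call takes 0.05 s, during which the arm holds its last target. There are 200 camera calls.

## Working session

There is one attempt and no reset: what is moved stays moved. The work goes in short steps, Python scripts to look and compute and a tool call to move; the robot and the scene stay as the last step left them, time stands still between calls to the robot, and variables do not carry over. Pictures are saved under pics/ and viewed, at most 10 in all, crops included, and the job is handed in when it is done.

Besides the shell and the picture viewer there is one more tool, called after "Emit:" as name(argument=value, ...) on one line, values as JSON. move_arm: Moves the arm, as the interface text tells. Its arguments: {"type":"object","properties":{"rows":{"type":"string"}},"required":["rows"]}

```bash
mkdir -p pics
python3 - <<'E'
from cell import *
import cv2,numpy as np
print(read_state())
for n in ["scene","side","wrist"]:
    d=get_image(n); cv2.imwrite(f"pics/{n}0.png",d["img"][:,:,::-1])
    print(n,{k:(np.round(v,3).tolist() if not np.isscalar(v) else v) for k,v in d.items() if k!="img"})
a=[cv2.imread(f"pics/{n}0.png") for n in ["scene","side"]]
E
ls
```

```text
{'clock': 0.0, 'qpos': array([-0.06579691,  0.62935066,  0.03841642,  1.51838484, -0.02699854,
        0.99630547, -0.01998077]), 'qd': array([-0.00018833,  0.00062862, -0.0016605 , -0.00129278,  0.00047709,
       -0.00101898,  0.00171791]), 'tau': array([-1.11932164e-03, -5.63405585e+01,  1.22606792e+00, -1.93450052e+01,
        1.09587883e-02,  1.05136272e-02, -8.84369996e-06]), 'eef_pos': array([6.49388962e+02, 4.10976430e-02, 2.44380285e+02]), 'tool_rot': array([-3.13966158e+00,  1.23686446e-05,  1.57083354e+00]), 'force': array([ 0.11206965,  0.54600953, -0.07538184]), 'torque': array([0.03201765, 0.07661099, 0.07604185]), 'gripper_force': 0.0, 'width': 85.0733417010617}
scene {'vfov': 48.77046816981466, 'cx': 320.42377047625536, 'cy': 201.1656117670267, 'extrinsics': [[0.561, -0.533, 0.633, 1327.568], [0.828, 0.352, -0.437, -432.32], [0.01, 0.77, 0.638, 798.73], [0.0, 0.0, 0.0, 1.0]]}
side {'vfov': 50.97689489351946, 'cx': 324.96039653089906, 'cy': 202.69227331559037, 'extrinsics': [[0.84, 0.372, -0.395, 138.977], [-0.542, 0.602, -0.586, -711.381], [0.02, 0.707, 0.707, 969.332], [0.0, 0.0, 0.0, 1.0]]}
wrist {'vfov': 68.4125677289549, 'cx': 319.9960078679479, 'cy': 196.53322391585812, 'T_tool_cam': [[-0.0, 0.961, 0.277, 70.586], [1.0, 0.0, 0.0, -0.286], [0.0, 0.277, -0.961, -127.855], [0.0, 0.0, 0.0, 1.0]]}
pics
```

View pics/scene0.png

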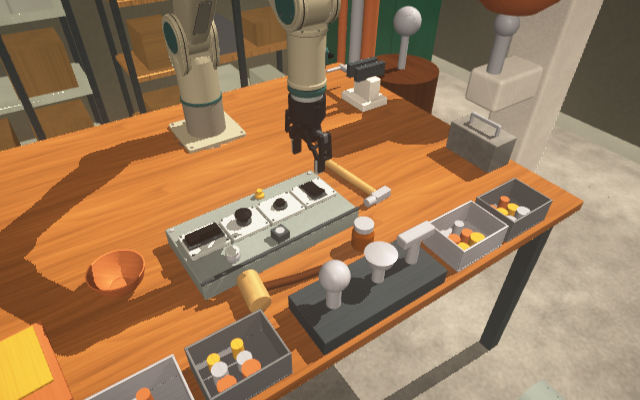

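View pics/wrist0.png

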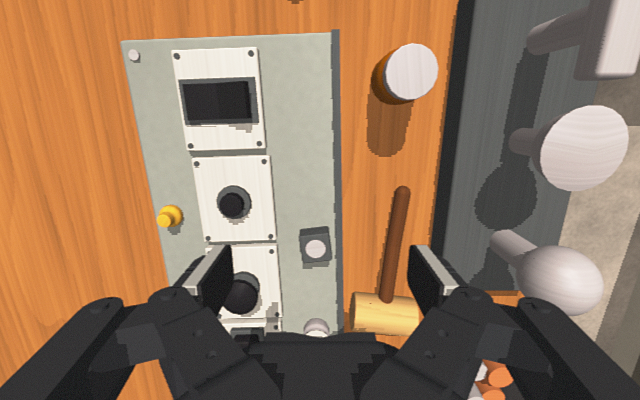

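The scene shows the controls: bar at (203,236), stop at (243,215), reset at (280,204) and rocker at (313,190). In the wrist view, where up is +y, the rocker is at (218,101), reset at (234,203), stop at (240,292), with the bar hidden below. I'll enlarge crops of both fixed views to pick points.

Run:
```python
import cv2
a=cv2.imread("pics/scene0.png")[165:265,165:365]; cv2.imwrite("pics/c1.png",cv2.resize(a,None,fx=4,fy=4,interpolation=2))
b=cv2.imread("pics/side0.png"); cv2.imwrite("pics/c2.png",b)
```

```text
(no output)
```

View pics/c1.png

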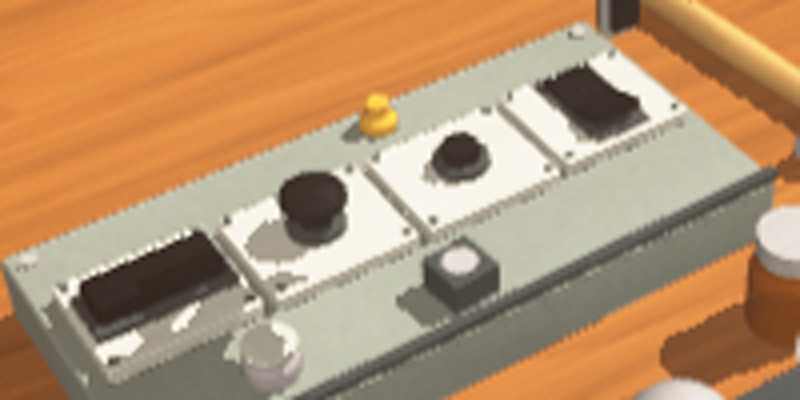

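View pics/c2.png

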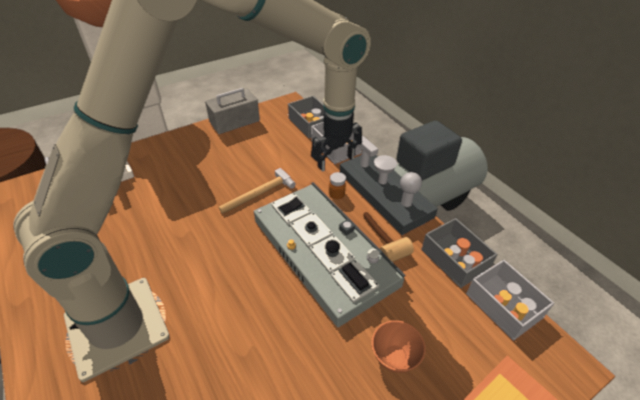

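The order from right (-y) to left is run bar, stop, reset, rocker, and the side view agrees. The tin and block are on the back ledge, near the bar and reset. Next I project all three views onto the plate-top plane (z=62) and fit the plates.

```bash
cat > h.py <<'E'
from cell import *
import cv2,numpy as np
from scipy.spatial.transform import Rotation as R
def cam(n):
    s=read_state(); d=get_image(n)
    if n=="wrist":
        T=np.eye(4);T[:3,:3]=R.from_euler('xyz',s["tool_rot"]).as_matrix();T[:3,3]=s["eef_pos"];E=T@d["T_tool_cam"]
    else: E=d["extrinsics"]
    f=200/np.tan(np.radians(d["vfov"]/2))
    K=np.array([[f,0,d["cx"]],[0,f,d["cy"]],[0,0,1]])@np.diag([1,-1,-1])
    W=np.linalg.inv(E)
    return d["img"],K@W[:3]   # 3x4 projection
def top(img,P,z,x0=450,y0=350,s=2,w=500,h=700):
    # pixel u -> world y = y0-u/s ; v -> x = x0+w - v/s  (up=+x)
    A=np.array([[0,-1/s,x0+w],[-1/s,0,y0],[0,0,z],[0,0,1]])
    return cv2.warpPerspective(img,P@A,(h*s,w*s),flags=cv2.INTER_LINEAR|cv2.WARP_INVERSE_MAP)
E
python3 - <<'E'
from h import *
out=[]
for n in ["scene","side","wrist"]:
    img,P=cam(n); t=top(img,P,62)
    hsv=cv2.cvtColor(t,cv2.COLOR_RGB2HSV)
    m=((hsv[...,1]<40)&(hsv[...,2]>195)).astype(np.uint8)*255
    m=cv2.morphologyEx(m,cv2.MORPH_OPEN,np.ones((5,5)))
    for c in cv2.findContours(m,cv2.RETR_EXTERNAL,2)[0]:
        if cv2.contourArea(c)>5000:
            (u,v),wh,a=cv2.minAreaRect(c); print(n,np.round([950-v/2,350-u/2,wh[0]/2,wh[1]/2,a],1))
    d=(hsv[...,2]<75).astype(np.uint8)*255
    out.append(cv2.resize(t[:,:,::-1],None,fx=.4,fy=.4)[:, :]);print(t.shape)
    cv2.imwrite(f"pics/t_{n}.png",t[:,:,::-1])
cv2.imwrite("pics/tops.png",np.vstack([cv2.resize(o[60:400],(560,198)) for o in out]))
E
```

```text
scene [534.2  25.  128.  206.6  88.5]
scene [ 556.3 -128.6   91.9  101.    88.6]
scene [635.1  47.1  59.7 167.4  87.5]
scene [ 641.5 -145.6   59.1  104.2   89. ]
scene [655.6 215.7  26.3  84.9  79.4]
scene [725.7 113.9  47.6  47.6  33.7]
scene [8.203e+02 2.230e+02 1.338e+02 3.100e+01 6.000e-01]
scene [816.1 -27.7  43.2  65.1  14. ]
scene [827.9  82.6  77.1  75.   35. ]
(1000, 1400, 3)
side [ 528.3 -235.1   20.5   95.2   87.9]
side [546.  118.2  83.   24.7  81.1]
side [550.   45.7  83.4  26.5  86.9]
side [555.7 -23.6  83.7  97.1  88. ]
side [ 559.  -128.9   83.7   96.3   88.6]
side [744.2 119.5  40.5  41.   90. ]
side [9.359e+02 2.096e+02 6.910e+01 2.300e+01 7.000e-01]
side [918.4 110.6  65.7  40.   63.4]
(1000, 1400, 3)
wrist [547.7  81.5  83.4  96.9  88.1]
wrist [554.8 -22.7  83.3  97.3  88.1]
wrist [ 573.4 -125.3   52.   100.2   88.1]
wrist [738.  108.2  49.   49.5  90. ]
wrist [ 933.8 -119.5   32.5   70.    90. ]
wrist [915.2  34.5  69.5  84.   90. ]
wrist [935.5 138.   29.   62.   90. ]
(1000, 1400, 3)
```

View pics/tops.png

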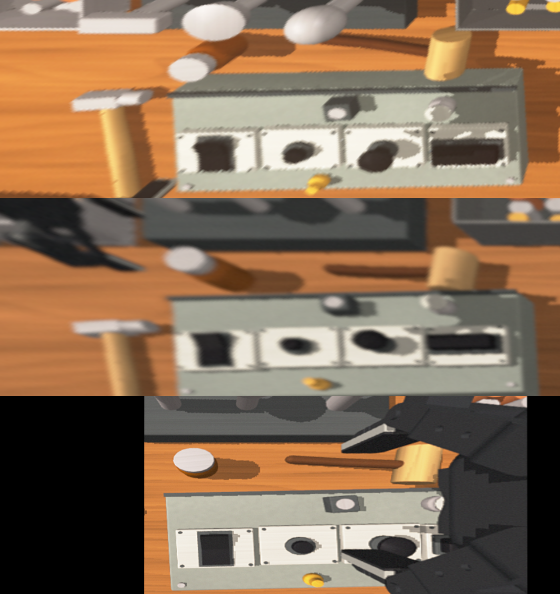

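The plate centres are: rocker ≈(548, 82), reset ≈(555, -23), stop ≈(557.5, -129) and run ≈(563, -235), with yaw ≈ 0.04. Rocker_far is therefore at about (570, 83). With the tool axes x=+y, y=+x, z=down, I'll close the fingers and go above the far end.

Emit:
move_arm(rows="0.277 -0.26 0 0 0 0 1;0.277 -0.26 0 0 0 0 1;0.277 -0.26 0 0 0 0 1;0.277 -0.26 0.2 0 0 0 1;0.277 -0.26 0.4 0 0 0 1;0.277 -0.26 0.4 0 0 0 1;0.277 -0.26 0.4 0 0 0 1;0.277 -0.26 0.4 0 0 0 1;0.277 -0.26 0.4 0 0 0 1;0.277 -0.26 0.4 0 0 0 1;0.277 -0.26 0.4 0 0 0 1;0.277 -0.26 0.4 0 0 0 1")

```text
clock: 1.3
eef_pos: [573.2, 83.2, 127.3]
tool_rot: [3.138, -0.001, 1.571]
force: [0.5, -0.3, 0.6]
width: 0.0
gripper_force: 0.0
```

Run:
```python
from h import *
# bar top centre (z=84) and a wrist look
for n in ["scene","side"]:
    img,P=cam(n); t=top(img,P,84); v=t.max(2)
    m=(v<45).astype(np.uint8)*255
    for c in cv2.findContours(m,cv2.RETR_EXTERNAL,2)[0]:
        (u,w),wh,a=cv2.minAreaRect(c); x,y=950-w/2,350-u/2
        if cv2.contourArea(c)>800 and 500<x<620 and -300<y<-170: print(n,np.round([x,y,wh[0]/2,wh[1]/2,a],1))
img,P=cam("wrist"); cv2.imwrite("pics/w1.png",img[:,:,::-1])
```

```text
side [ 553.3 -240.2   34.7   84.2   87.8]
```

View pics/w1.png

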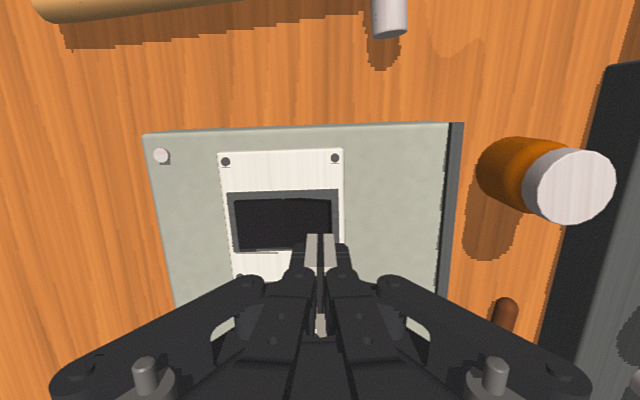

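The picture shows the shut fingertips at about (320,245), just over the far half of the rocker (240-333, 200-250). I press down now.

Emit:
move_arm(rows="0 0 0.09 0 0 0 1;0 0 0.11 0 0 0 1;0 0 0.12 0 0 0 1;0 0 0.13 0 0 0 1;0 0 0.14 0 0 0 1;0 0 0.145 0 0 0 1;0 0 0.15 0 0 0 1;0 0 0.15 0 0 0 1;0 0 0.15 0 0 0 1;0 0 0.15 0 0 0 1")

```text
clock: 2.28
eef_pos: [572.3, 83.1, 82.0]
tool_rot: [3.141, -0.0, 1.571]
force: [-2.4, 0.1, 11.4]
width: -0.3
gripper_force: 5.9
```

Emit:
move_arm(rows="0 0 0.007 0 0 0 1;0 0 0.01 0 0 0 1;0 0 0.01 0 0 0 1;0 0 0.01 0 0 0 1")

```text
clock: 2.62
eef_pos: [572.4, 83.1, 81.7]
tool_rot: [3.14, -0.0, 1.57]
force: [-7.2, -0.8, 33.7]
width: 0.0
gripper_force: 16.9
```

Emit:
move_arm(rows="0 0 -0.05 0 0 0 1;0 0 -0.15 0 0 0 1;-0.1 -0.03 -0.15 0 0 0 1;-0.2 -0.05 -0.15 0 0 0 1;-0.353 -0.05 -0.15 0 0 0 1;-0.353 -0.05 -0.15 0 0 0 1;-0.353 -0.05 -0.15 0 0 0 1;-0.353 -0.05 -0.15 0 0 0 1;-0.353 -0.05 -0.15 0 0 0 1")

```text
clock: 3.37
eef_pos: [557.1, -21.3, 122.3]
tool_rot: [3.142, -0.001, 1.572]
force: [-0.3, 1.0, 0.8]
width: 0.1
gripper_force: 0.0
```

Run:
```python
from h import *
print(read_state()["eef_pos"])
img,P=cam("wrist"); cv2.imwrite("pics/w2.png",img[:,:,::-1])
```

```text
[557.10590847 -21.28326878 122.32779198]
```

View pics/w2.png

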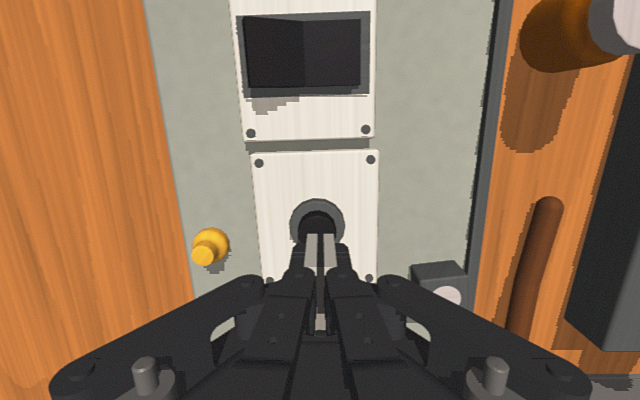

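The near half now stands up and the far half lies flat (rocker 245-360, 18-85). The 33 N stop at z=81.7 also says it is fully over. The button at (317,220) is right under the fingertips, so I press it and lift.

Emit:
move_arm(rows="0 0 0.06 0 0 0 1;0 0 0.08 0 0 0 1;0 0 0.1 0 0 0 1;0 0 0.11 0 0 0 1;0 0 0.115 0 0 0 1;0 0 0.117 0 0 0 1;0 0 0.117 0 0 0 1;0 0 0.117 0 0 0 1;0 0 0.117 0 0 0 1")

```text
clock: 4.17
eef_pos: [556.5, -21.3, 88.1]
tool_rot: [-3.141, -0.001, 1.572]
force: [-3.6, 3.6, 6.8]
width: 0.1
gripper_force: 3.8
```

Emit:
move_arm(rows="0 0 0.005 0 0 0 1;0 0 0.005 0 0 0 1;0 0 0.005 0 0 0 1")

```text
clock: 4.42
eef_pos: [556.5, -21.3, 87.9]
tool_rot: [-3.141, -0.001, 1.572]
force: [-6.7, 3.2, 18.5]
width: 0.3
gripper_force: 9.5
```

Emit:
move_arm(rows="0 0 -0.1 0 0 0 1;0 0 -0.2 0 0 0 1;0 0 -0.3 0 0 0 1;0 0 -0.3 0 0 0 1;-0.2 0 -0.3 0 0 0 1;-0.4 0.015 -0.3 0 0 0 1;-0.6 0.015 -0.3 0 0 0 1;-0.712 0.015 -0.3 0 0 0 1;-0.712 0.015 -0.3 0 0 0 1;-0.712 0.015 -0.2 0 0 0 1;-0.712 0.015 -0.1 0 0 0 1;-0.712 0.015 -0.1 0 0 0 1")

```text
clock: 5.42
eef_pos: [557.5, -236.3, 110.6]
tool_rot: [-3.132, -0.003, 1.569]
force: [-0.7, 1.0, -0.5]
width: -0.3
gripper_force: 0.0
```

Run:
```python
from h import *
print(read_state()["eef_pos"])
img,P=cam("wrist"); cv2.imwrite("pics/w3.png",img[:,:,::-1])
```

```text
[ 557.48670807 -236.31137471  110.58239667]
```

View pics/w3.png

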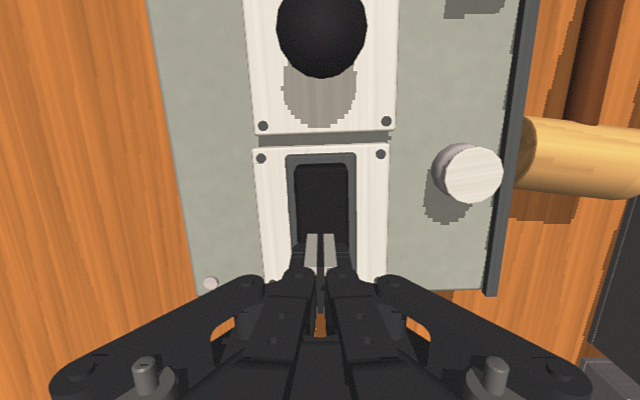

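The stop knob (320,30) is well clear, and the fingertips sit over the bar (centre column ~322). I press down and hold.

Emit:
move_arm(rows="0 0 0.03 0 0 0 1;0 0 0.045 0 0 0 1;0 0 0.06 0 0 0 1;0 0 0.068 0 0 0 1;0 0 0.072 0 0 0 1;0 0 0.072 0 0 0 1;0 0 0.072 0 0 0 1;0 0 0.072 0 0 0 1")

```text
clock: 6.13
eef_pos: [562.5, -235.9, 94.8]
tool_rot: [3.14, -0.0, 1.571]
force: [1.0, 1.4, 3.2]
width: -0.5
gripper_force: 1.6
```

Emit:
move_arm(rows="0 0 0.008 0 0 0 1;0 0 0.016 0 0 0 1;0 0 0.022 0 0 0 1;0 0 0.022 0 0 0 1;0 0 0.022 0 0 0 1;0 0 0.022 0 0 0 1;0 0 0.022 0 0 0 1;0 0 0.022 0 0 0 1")

```text
clock: 6.8
eef_pos: [562.6, -236.0, 89.9]
tool_rot: [3.139, -0.0, 1.571]
force: [-1.1, 4.5, 19.6]
width: -0.1
gripper_force: 10.1
```

Bar fully down (z=89.9, 19.6 N). I hold a moment to satisfy the dwell, then hand in.

Emit:
move_arm(rows="0 0 0 0 0 0 1;0 0 0 0 0 0 1;0 0 0 0 0 0 1;0 0 0 0 0 0 1;0 0 0 0 0 0 1;0 0 0 0 0 0 1")

```text
clock: 7.3
eef_pos: [562.6, -236.0, 89.9]
tool_rot: [3.139, -0.0, 1.571]
force: [-2.9, 4.0, 20.1]
width: -0.3
gripper_force: 10.1
```

```bash
python3 -c "
from cell import *
s=read_state();print(s['eef_pos'],s['force'])
print(finish_job())"
```

```text
[ 562.55845974 -235.99624678   89.86394527] [-2.94512043  4.03790467 20.13417009]
the job is handed in; nothing more can be done
None
```

I handed the job in at 7.3 s with the rocker tipped over, the small button pressed and let go, and the long bar held fully down at about 20 N; the stop knob and loose things were not touched, and no verdict came back.

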